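Slide the terminal-box cover onto its pins and latch it

TASK

Close the grey terminal box: swing the red lever fully open to clear the way, slide the blue cover along the box top until its slots are fully home on the two headed pins, then swing the lever fully shut so that its nose latches the cover. Leave the bottle, goblet, bowl and pliers standing or lying where they are.

Things in the scene. Friction and masses are not known exactly. Their poses are not given: they have to be found in the camera images.
- box: Grey terminal box fixed on the bench, lying on its back. Origin on the bench, z up; the cover slides home along +x. Spans x -165..145, y -75..115 mm; flat top deck at z = 60, with an open compartment at x 18..85, y -40..40. Two steel pins on the deck at x = 100, y = -35 and 35: 10 mm diameter, heads of 20 mm diameter 15 to 19 mm above the deck; the cover slides in under the heads.
- cover: Loose flat blue plate, 110 x 110 x 12 mm, 0.35 kg, flat on the deck short of the pins; no handle, too wide to grip. Origin: centre of underside, z up. In its +x edge two slots at y = -35 and 35, 16 mm wide, rounded mouths, ends at x = 28 (a pin's centre is at x = 33 when home). In its +y edge a latch notch 15 mm deep, x -33..13, for the lever's nose. -x edge straight.
- home (a point): Point on the box deck, at x = 67, y = 0, z = 60 mm of the box, where the cover's origin lies when the cover is fully home (cover axes along the box axes).
- lever (a joint): Red cam lever on the deck, vertical pivot at x = 70, y = 90 mm of the box. 0 = shut: handle along the box's -x, steel nose (45 mm long, 14 wide, 2 to 12 mm above deck) to -y across the cover's path. Grows to 1.57 rad = open, turning clockwise from above: handle to +y, nose to -x beside the cover's path. Stays where left; about 2 N at the knob.
- lever_knob (a point): Top centre of the red round knob (22 mm diameter, 18 to 55 mm above the deck) at the handle's end, 75 mm from the pivot axis. The handle bar is 14 mm wide, 18 to 30 mm above the deck.
- bottle: Dark green bottle, 72 mm diameter, 250 mm tall, standing on the bench; origin at the centre of its underside. Leave alone.
- goblet: White and blue ceramic goblet, 80 mm diameter, 140 mm tall, standing on the bench; origin at the centre of its underside. Leave alone.
- bowl: Dark steel bowl, 104 mm diameter, 45 mm tall, on the bench; origin at the centre of its underside. Leave alone.
- pliers: Pliers with yellow handles, 155 mm long along x (x -98 to +57), 50 mm wide, 14 mm high, lying on the bench; origin under the pivot. Leave alone.

How it is judged (in metres and radians):
On the way, in this order (a step that is already met when the one before it is completed fails the run):
1. the lever is swung open (value of joint lever above 1.2 rad), for 0.2 s.
2. the cover is fully home on both pins, flat on the box (x of cover in the frame of home between -0.005 and 0.005 m and y of cover in the frame of home between -0.006 and 0.006 m and z of cover in the frame of home between -0.004 and 0.004 m and angle between the x axis of cover and the x axis of box, either way round below 0.06 rad and angle between cover's own z axis and vertical below 0.06 rad), for 0.2 s.
At the end, for the whole second after the job is handed in: The cover lies flat on the box, fully home on the pins (origin within 5 mm along x, 6 mm along y and 4 mm in height of the home point, turned less than 0.06 rad), at rest; the lever is shut to less than 0.12 rad and still; bottle, goblet, bowl and pliers are within 20 mm of where they began (all of step 2 and value of joint lever below 0.12 rad and linear speed of cover below 0.01 m/s and velocity of joint lever below 0.05 rad/s and distance of each of bottle, goblet, bowl, pliers from where it was at the start of the episode below 0.02 m); the robot touches nothing.
It fails at once if the bottle is pushed by more than 25 mm or tipped (distance of bottle from where it was at the start of the episode above 0.025 m or angle between bottle's own z axis and vertical above 0.3 rad).
It fails at once if the goblet is pushed by more than 25 mm or tipped (distance of goblet from where it was at the start of the episode above 0.025 m or angle between goblet's own z axis and vertical above 0.3 rad).
It fails at once if the bowl is pushed by more than 25 mm or tipped (distance of bowl from where it was at the start of the episode above 0.025 m or angle between bowl's own z axis and vertical above 0.3 rad).
It fails at once if the pliers is pushed by more than 25 mm or tipped (distance of pliers from where it was at the start of the episode above 0.025 m or angle between pliers's own z axis and vertical above 0.3 rad).
It also fails if it takes over 72 s, if anything falls off the work surface, if the arm or the gripper's body presses on something with over 40 N, if the wrist force passes 120 N, or if a joint passes its speed limit or range.

ROBOT

A 6-joint arm with a two-finger parallel gripper is mounted at the origin on the work surface. World frame = base frame: x ahead of the robot, y to its left, z up, the work surface at z = 0. Lengths are in m, angles in degrees, forces in N, time in s.
With the tool pointing down it reaches from about 0.3 to 0.75 m from the base axis. Payload 8.5 kg.
Tool frame: the origin (TCP) lies midway between the tips of the shut fingers; the grasp point (between the pads) lies 19 mm behind it (env.grasp_offset is the distance from the TCP to the grasp point, in m); z points along the fingers, y is the line along which they close (so a half turn about z gives the same grasp; the last joint's range is limited). The gripper opens to 85 mm and grips with 20 to 120 N. Pads are 22 mm wide; open, the fingers measure 114 mm over their backs; the gripper's body (76 mm by 85 mm) begins 54 mm behind the grasp point. The pads swing forward as they close: fully open they stand 13 mm farther back than shut.
Start: joints at [-87.852, 21.807, 74.336, -0, 83.858, -12.336], TCP at [0.138, -0.533, 0.231] pointing down, gripper open.
Joint ranges: [-178.18, 178.18], [-50.72, 133.34], [12.68, 142.11], [-81.47, 261.47], [9.98, 163.14], [-165.26, 165.26]. Speed limits (degrees/s): [136.94, 136.94, 180, 180, 180, 180].

INTERFACE

Orientations are given as a 3x3 rotation matrix whose columns are the frame's x, y, z axes.
In Python, from rig import env gives the robot as it stands.
- The arm moves only by the tool servo_tool, never from a script. Its argument "deltas" is text: rows parted by semicolons, each of 7 numbers parted by spaces: the opening, from 0 (shut) to 1 (fully open), then the shift along the tool's x, y, z in mm, then the turn, a rotation vector about the tool's x, y, z in rad. A call has 1 to 8 rows; each row shifts and turns the commanded pose from where the row before left it, along the tool's axes as they then stand; what a row does not reach is not made up. A row lasts 1/12 s, in which the tool goes at most 41.7 mm and 7.16 degrees, less where a joint would pass 70% of its speed; a pose out of reach is approached as far as the arm can. A call is refused whole if a number of a shift passes 41.7 or a number of a turn 0.125, either way. A call with a gripper value outside its range is refused whole. The fingers move at their own pace and stop on an object; "newtons" is the grip in N (left out, the last holds). Time passes only in rows, so rows that do not move let the fingers close. It gives the time, the measured TCP pose, the force, the opening and the grip force at its end, in the units of the state.
- env.observe(): the state, without advancing time (a new reading comes with each control period).
- env.get_image(name): name is "scene" or "top" or "wrist"; returns a dict with "img" (480x640x3 uint8, red, green, blue), "depth" (480x640 float32, m along the optical axis (not along the pixel's ray), 0 where there is no reading), "camera_matrix" (3x3 intrinsics, pixels), "D" ([k1, k2, p1, p2, k3] as OpenCV has them; the pictures are not rectified), "world_to_cam" (4x4, takes a point from world to camera coordinates). Camera axes: x right, y down, z forward; pixel columns grow to the right and rows downward; lengths in m; the calibration is good to about 2 mm. A picture is of the moment at which its call begins.
- env.close_job(): hands the job in; it is judged then, once.
Trained networks look in a picture, given as the dict that the camera call returned (one of the last four; its "shot" number tells which), for a name from the list of things; names that differ only in an ending like _2 or _b are one class to them, and where a whole thing is asked for, a point or a joint stands for the part that bears it (a point fixed in the world has none). Each returns a list of dicts, best first, with "conf" (0 to 1); they miss things now and then, are a little off and sometimes report something else, mostly with a low value. They report only what shows in the picture. A call takes as long as a camera call.
- env.spot_in(name, picture): "bbox" ([centre column, centre row, width, height] in pixels, round what is visible of it).
- env.spot_point(name, picture): "uv" ([column, row] in pixels: a listed point, or the origin of a listed thing).
The state is a dict: "time_s": time; "q": joint angles; "qvel": joint speeds; "joint_efforts": joint torques, N m; "position": TCP position; "tool_rot": TCP orientation; "ft_force": force on the tool from outside, world axes, zero at the start; "wrist_torque": the same for the moment, N m; "grip_width": finger opening in m; "gripper_force": force on a finger pad.
Only numpy, scipy, OpenCV 4.12 (cv2) and the standard library are available. Lean on these libraries where they do the work, as an engineer would, in place of code of your own. Each camera call takes 0.05 s, during which the arm holds its last target. There are 200 camera calls.

## Working session

There is one attempt and no reset: what is moved stays moved. The work goes in short steps, Python scripts to look and compute and a tool call to move; the robot and the scene stay as the last step left them, time stands still between calls to the robot, and variables do not carry over. Pictures are saved under pics/ and viewed, at most 10 in all, crops included, and the job is handed in when it is done.

Besides the shell and the picture viewer there is one more tool, called after ">>>" as name(argument=value, ...), one argument or row to a line, values as JSON. servo_tool: Moves the arm, as the interface text tells. Its arguments: {"type":"object","properties":{"deltas":{"type":"string"},"newtons":{"type":"number"}},"required":["deltas"]}

```bash
mkdir -p pics
cat > h.py <<'E'
import numpy as np, cv2
from rig import env
def w2c(p): return np.array(p["world_to_cam"])
def ray_z(p,uv,z):
    K=np.array(p["camera_matrix"]);D=np.array(p["D"],float)
    u=cv2.undistortPoints(np.array(uv,float).reshape(-1,1,2),K,D).reshape(-1,2)
    T=np.linalg.inv(w2c(p));o=T[:3,3];d=np.c_[u,np.ones(len(u))]@T[:3,:3].T
    return o+d*((z-o[2])/d[:,2])[:,None]
def cloud(p):
    K=np.array(p["camera_matrix"]);D=np.array(p["D"],float);d=p["depth"]
    v,u=np.mgrid[:480,:640]
    n=cv2.undistortPoints(np.stack([u,v],-1).reshape(-1,1,2).astype(float),K,D).reshape(480,640,2)
    P=np.dstack([n*d[...,None],d]);T=np.linalg.inv(w2c(p))
    return P@T[:3,:3].T+T[:3,3]
def save(p,n): cv2.imwrite(f"pics/{n}.png",p["img"][...,::-1])
E
python3 - <<'E'
from h import *
np.set_printoptions(precision=4,suppress=True)
s=env.observe();print(s["time_s"],s["position"],s["tool_rot"])
for c in ["top","scene"]:
    p=env.get_image(c);save(p,c+"0");C=cloud(p)
    print(c,np.linalg.inv(w2c(p))[:3,3])
    for n in ["box","cover","home","lever","lever_knob","bottle","goblet","bowl","pliers"]:
        for f in ([env.spot_point,env.spot_in]):
            try:
                for r in f(n,p)[:2]:
                    k=r.get("uv",r.get("bbox"));print(n,np.round(k,1),round(r["conf"],2),C[int(k[1]),int(k[0])])
            except Exception as e: print(n,"err",e)
E
```

```text
0.0 [ 0.1375 -0.5322  0.2307] [[ 0.9682  0.2502 -0.    ]
 [ 0.2502 -0.9682  0.0015]
 [ 0.0003 -0.0015 -1.    ]]
top [0.4335 0.0011 0.9647]
box [297.1 285.8] 0.79 [0.4913 0.059  0.0713]
box [292.8 276.4 175.  132.5] 0.71 [0.5089 0.0684 0.0689]
cover [280.3 277.4] 0.59 [0.5071 0.0908 0.0752]
cover [279.1 279.1  65.3  70.2] 0.86 [0.5035 0.0929 0.0731]
home [292.9 274.9 182.3 133.1] 0.96 [0.5122 0.0679 0.0747]
home [280.6 279.   66.1  69.8] 0.58 [0.5035 0.0911 0.0728]
lever err it knows: bottle, bowl, box, cover, goblet, home, lever_knob, pliers
lever [324.4 247.9  50.9  42.4] 0.66 [0.5642 0.0056 0.0597]
lever [270.1 350.   78.8  26.2] 0.52 [0.367  0.1199 0.0106]
lever_knob [298.5 231.2] 0.6 [0.5878 0.0523 0.113 ]
lever_knob [321.7 247.6  55.   46.5] 0.61 [0.5645 0.0115 0.0593]
lever_knob [280.7 279.   63.4  70.7] 0.26 [0.5035 0.0911 0.0728]
bottle [428.7 223.4] 0.95 [ 0.596  -0.1886  0.108 ]
bottle [442.9 209.8  59.9  59.3] 0.83 [ 0.6066 -0.1992  0.1764]
bottle [280.6 279.6  67.5  69.3] 0.59 [0.5035 0.0911 0.0728]
goblet [185.8 229.1] 0.61 [0.6163 0.2917 0.0219]
goblet [431.5 222.2] 0.4
[... 881 characters left out ...]
. ] 0.91 [0.5706 0.0112 0.0901]
lever_knob [319.2 259. ] 0.74 [0.5874 0.0495 0.1165]
lever_knob [313.9 253.1  28.6  44.3] 0.84 [0.5879 0.0317 0.1158]
bottle [235.7 218.7] 0.57 [ 0.6335 -0.1841  0.0421]
bottle [388.1 402.3] 0.34 [0.6511 0.3214 0.0834]
bottle [231.8 178.6  39.2 102.7] 0.82 [ 0.6279 -0.1854  0.1558]
bottle [361.6 280.8 153.3 163. ] 0.3 [0.533  0.1082 0.0724]
goblet [384.9 404. ] 0.57 [0.6378 0.3057 0.0243]
goblet [395.6 387.6  57.5  78.9] 0.57 [0.6241 0.3078 0.0798]
bowl [260.7 363.7] 0.72 [0.7622 0.1102 0.0057]
bowl [256.2 356.2  59.1  54. ] 0.61 [0.7607 0.0944 0.006 ]
pliers [422.6 253.2] 0.94 [0.3609 0.1026 0.0172]
pliers [431.9 263.9  52.9  59.1] 0.71 [0.3557 0.1272 0.0053]
```

View pics/top0.png

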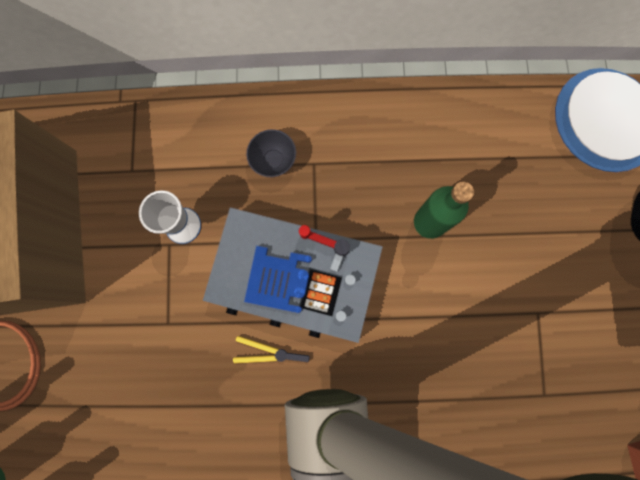

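View pics/scene0.png

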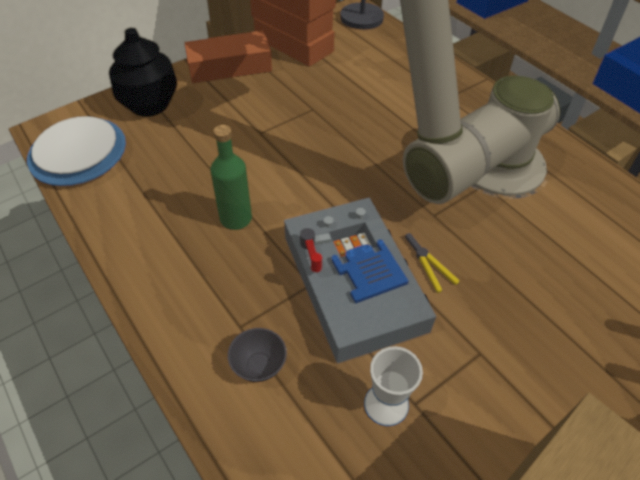

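```bash
cat >> h.py <<'E'
from scipy.optimize import minimize
BOX=np.array([[-165,-75],[145,-75],[145,115],[-165,115]])/1e3
COV=np.array([[-55,-55],[55,-55],[55,-43],[28,-43],[28,-27],[55,-27],[55,27],[28,27],[28,43],[55,43],[55,55],[13,55],[13,40],[-33,40],[-33,55],[-55,55]])/1e3
def proj(p,X):
    T=w2c(p);r,_=cv2.Rodrigues(T[:3,:3])
    return cv2.projectPoints(np.asarray(X,float),r,T[:3,3],np.array(p["camera_matrix"]),np.array(p["D"],float))[0].reshape(-1,2)
def place(poly,q,z):
    c,s=np.cos(q[2]),np.sin(q[2]);return np.c_[poly@np.array([[c,s],[-s,c]])+q[:2],np.full(len(poly),z)]
def fit(items,poly,z,q0):
    "items: (picture, mask); max IoU of plane polygon at height z"
    def cost(v):
        q=[v[0],v[1],v[2]];t=0
        for p,m in items:
            im=np.zeros((480*4,640*4),np.uint8);uv=proj(p,place(poly,q,z))
            cv2.fillPoly(im,[np.round((uv+.5)*4*16).astype(np.int32)],255,shift=4)
            im=cv2.resize(im,(640,480),interpolation=cv2.INTER_AREA)/255.
            t+=np.abs(im-m).sum()/m.sum()
        return t
    best=None
    for k in range(3):
        x0=np.array(q0 if best is None else best.x);d=[.012,.012,.1] if k==0 else [.004,.004,.03]
        S=np.vstack([x0]+[x0+np.eye(3)[i]*d[i] for i in range(3)])
        best=minimize(cost,x0,method="Nelder-Mead",options=dict(initial_simplex=S,xatol=1e-5,fatol=1e-5,maxiter=150))
    return best.x,best.fun
def blue(p,C):
    h=cv2.cvtColor(p["img"],cv2.COLOR_RGB2HSV)
    return ((abs(h[...,0].astype(int)-110)<12)&(h[...,1]>130)&(C[...,2]>.05)&(abs(C[...,0]-.52)<.2)&(abs(C[...,1]-.07)<.2)).astype(float)
def red(p,C):
    h=cv2.cvtColor(p["img"],cv2.COLOR_RGB2HSV)
    return ((h[...,0]<6)|(h[...,0]>174))&(h[...,1]>150)&(C[...,2]>.07)&(abs(C[...,0]-.52)<.2)&(abs(C[...,1]-.07)<.2)
E
python3 - <<'E'
from h import *
np.set_printoptions(precision=4,suppress=True)
I=[];B=[]
for c in ["top","scene"]:
    p=env.get_image(c);C=cloud(p);z=C[...,2]
    reg=(abs(C[...,0]-.52)<.2)&(abs(C[...,1]-.07)<.25)
    m=((z>.048)&(z<.14)&reg).astype(np.uint8)
    # floor of compartment: fill holes
    cs,_=cv2.findContours(m,cv2.RETR_EXTERNAL,cv2.CHAIN_APPROX_NONE);cc=max(cs,key=cv2.contourArea)
    M=np.zeros_like(m);cv2.fillPoly(M,[cc],1);M=M.astype(float)
    b=blue(p,C);print(c,M.sum(),b.sum(),"deck z",np.median(z[(M>0)&(z<.067)]),"cov z",np.median(z[b>0]))
    I.append((p,M));B.append((p,b))
    r=red(p,C);P=C[r];k=P[P[:,2]>.1];print("red",len(P),P.mean(0),"knob",len(k),k.mean(0),k.min(0),k.max(0))
q0=[.515,.07,-1.8]
for it in (I[:1],I[1:],I): print("box",fit(it,BOX,.06,q0))
q1=[.505,.09,-1.8]
for it in (B[:1],B[1:],B): print("cov",fit(it,COV,.072,q1))
s=env.observe();print(s["time_s"])
E
```

```text
top 15677.0 2603.0 deck z 0.06009173674964119 cov z 0.0723243275220079
red 309 [0.5796 0.0213 0.0985] knob 107 [0.5881 0.0409 0.1141] [0.5787 0.0319 0.1016] [0.5986 0.0505 0.1196]
scene 13429.0 2126.0 deck z 0.05958295016234749 cov z 0.07181696987778718
red 257 [0.5836 0.0277 0.0999] knob 116 [0.5901 0.0435 0.1117] [0.5801 0.0301 0.1   ] [0.598  0.0523 0.1179]
box (array([ 0.4935,  0.065 , -1.8569]), np.float64(0.009952634495145253))
box (array([ 0.4943,  0.0678, -1.8564]), np.float64(0.023356826534322122))
box (array([ 0.4935,  0.0654, -1.8561]), np.float64(0.03795841226861476))
cov (array([ 0.5045,  0.0952, -1.7951]), np.float64(0.1376812576740262))
cov (array([ 0.5055,  0.0971, -1.7983]), np.float64(0.19620386254219466))
cov (array([ 0.5051,  0.0961, -1.7948]), np.float64(0.3535277133800123))
1.9
```

>>> servo_tool(
  deltas="0.5 0 0 -12 0 0 -0.12;0.5 0 0 -12 0 0 -0.12;0.5 0 0 -12 0 0 -0.12;0.5 0 0 -12 0 0 -0.12;0.5 0 0 -12 0 0 -0.12;0.5 0 0 -12 0 0 -0.12;0.5 0 0 -12 0 0 -0.12;0.5 0 0 -12 0 0 -0.12",
)

```text
time_s: 2.57
position: [0.1375, -0.5324, 0.328]
tool_rot: [[0.345, 0.939, -0.0], [0.939, -0.345, -0.0], [-0.0, -0.0, -1.0]]
ft_force: [0.7, -0.1, -0.6]
grip_width: 0.0427
gripper_force: 0.0
```

```bash
cat > go.py <<'E'
import sys
from h import *
s=env.observe();R=np.array(s["tool_rot"]);p=np.array(s["position"])
print("t",round(s["time_s"],2),"pos",p.round(4),"yaw_y",np.degrees(np.arctan2(R[1,1],R[0,1])).round(2),"F",np.round(s["ft_force"],1),"q",np.round(s["q"],1),"w",s["grip_width"])
a=[float(v) for v in sys.argv[1:]]
for i in range(0,len(a),3):
    t=np.array(a[i:i+3]);print("tool delta mm",(R.T@(t-p)*1e3).round(1));p=t
E
python3 go.py .40 -.03 .30  .589 .042 .20
```

```text
t 2.57 pos [ 0.1375 -0.5324  0.328 ] yaw_y -20.17 F [ 0.7 -0.1 -0.6] q [-87.9  19.1  62.8  -0.   98.1 -67.7] w 0.042695289039926275
tool delta mm [562.1  73.1  28. ]
tool delta mm [132.8 152.6 100. ]
```

>>> servo_tool(
  deltas="0.5 37.5 5 2 0 0 0;0.5 37.5 5 2 0 0 0;0.5 37.5 5 2 0 0 0;0.5 37.5 5 2 0 0 0;0.5 37.5 5 2 0 0 0;0.5 37.5 5 2 0 0 0;0.5 37.5 5 2 0 0 0;0.5 37.5 5 2 0 0 0",
)

```text
time_s: 3.23
position: [0.2805, -0.2638, 0.3114]
tool_rot: [[0.351, 0.936, 0.0], [0.936, -0.351, -0.0], [-0.0, 0.001, -1.0]]
ft_force: [0.4, -0.1, 0.8]
grip_width: 0.0429
gripper_force: 0.0
```

>>> servo_tool(
  deltas="0.5 37.5 5 2 0 0 0;0.5 37.5 5 2 0 0 0;0.5 37.5 5 2 0 0 0;0.5 37.5 5 2 0 0 0;0.5 37.5 5 2 0 0 0;0.5 37.5 5 2 0 0 0;0.5 37.5 5 2 0 0 0;0.5 25 20 10 0 0 0",
)

```text
time_s: 3.9
position: [0.4324, -0.0122, 0.2889]
tool_rot: [[0.348, 0.937, 0.003], [0.937, -0.348, -0.001], [0.001, 0.003, -1.0]]
ft_force: [-0.0, -2.3, 1.4]
grip_width: 0.0427
gripper_force: 0.0
```

```bash
python3 go.py .589 .043 .17 .589 .043 .088
```

```text
t 3.9 pos [ 0.4324 -0.0122  0.2889] yaw_y -20.38 F [-0.  -2.3  1.4] q [-17.4   7.4  84.8   0.   87.6   3. ] w 0.042703988563195475
tool delta mm [106.2 127.2 119.3]
tool delta mm [-0.1 -0.3 82. ]
```

>>> servo_tool(
  deltas="0.5 25 30 28 0 0 0;0.5 25 30 28 0 0 0;0.5 25 30 28 0 0 0;0.5 20 25 25 0 0 0;0.5 0 0 0 0 0 0;0.5 0 0 0 0 0 0",
)

```text
time_s: 4.4
position: [0.5589, 0.0285, 0.1874]
tool_rot: [[0.349, 0.937, -0.004], [0.937, -0.349, 0.001], [-0.001, -0.004, -1.0]]
ft_force: [-0.8, 0.2, 1.1]
grip_width: 0.0425
gripper_force: 0.0
```

```bash
python3 - <<'E'
from h import *
np.set_printoptions(precision=4,suppress=True)
p=env.get_image("wrist");save(p,"w1");C=cloud(p)
r=red(p,C);P=C[r];k=P[(P[:,2]>.105)];print(len(P),len(k),k.mean(0),k.min(0),k.max(0))
for d in env.spot_point("lever_knob",p)[:2]: print(d,ray_z(p,[d["uv"]],.115))
E
python3 go.py .588 .042 .088
```

```text
2458 1041 [0.5879 0.0428 0.1152] [0.5777 0.0313 0.1053] [0.5985 0.0923 0.3288]
{'uv': [347.5, 213.4], 'conf': 0.78} [[0.5858 0.043  0.115 ]]
t 4.5 pos [0.5585 0.0278 0.1903] yaw_y -20.51 F [-0.   0.2 -0.1] q [-9.3 24.6 76.9 -0.  78.5 11.2] w 0.04248340881321516
tool delta mm [ 23.6  22.6 102.4]
```

View pics/w1.png

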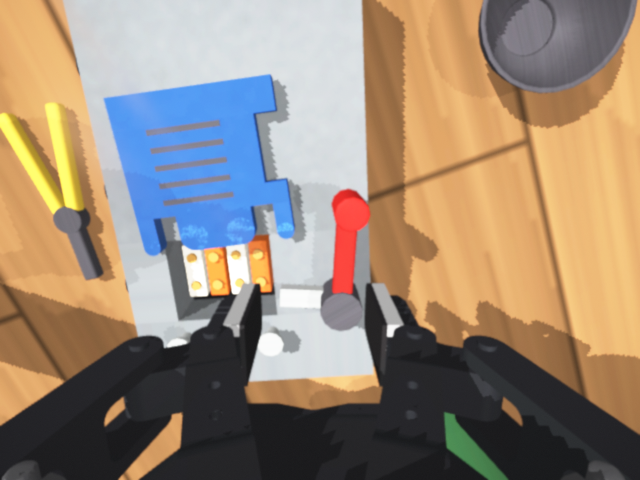

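>>> servo_tool(
  deltas="0.5 24 23 0 0 0 0;0.5 0 0 25 0 0 0;0.5 0 0 25 0 0 0;0.5 0 0 25 0 0 0;0.5 0 0 20 0 0 0;0.5 0 0 8 0 0 0;0.5 0 0 0 0 0 0",
)

```text
time_s: 5.08
position: [0.5879, 0.042, 0.0866]
tool_rot: [[0.351, 0.936, -0.001], [0.936, -0.351, 0.0], [-0.0, -0.001, -1.0]]
ft_force: [0.5, -0.5, -0.8]
grip_width: 0.0429
gripper_force: 0.0
```

```bash
python3 go.py .588 .042 .086
```

```text
t 5.08 pos [0.5879 0.042  0.0866] yaw_y -20.55 F [ 0.5 -0.5 -0.8] q [-7.4 33.5 79.9 -0.  66.7 13.1] w 0.042913681763174505
tool delta mm [0.  0.1 0.6]
```

>>> servo_tool(
  deltas="0.5 -0.6 10 0 0 0 0.12;0.5 -0.5 9 0 0 0 0.12;0.5 -0.5 9 0 0 0 0.12;0.5 -0.5 9 0 0 0 0.12;0.5 -0.5 9 0 0 0 0.12;0.5 -0.5 9 0 0 0 0.12;0.5 0 0 0 0 0 0",
)

```text
time_s: 5.67
position: [0.6307, 0.006, 0.0889]
tool_rot: [[0.884, 0.468, 0.004], [0.468, -0.884, -0.001], [0.003, 0.002, -1.0]]
ft_force: [-0.1, -0.1, 0.3]
grip_width: 0.0427
gripper_force: 0.0
```

```bash
cat > pk.py <<'E'
import sys
from h import *
np.set_printoptions(precision=4,suppress=True)
b=np.array([.494,.066]);a=-1.8565;c,s=np.cos(a),np.sin(a);Rb=np.array([[c,s],[-s,c]])
st=env.observe();t=Rb@(np.array(st["position"][:2])-b)*1e3-[70,90]
print("tcp rel pivot (box mm)",t.round(1),"r",np.hypot(*t).round(1),"lever ang of tcp",np.arctan2(t[1],-t[0]).round(3))
for cam in sys.argv[1:]:
    p=env.get_image(cam);C=cloud(p);r=red(p,C);P=C[r]
    k=P[(P[:,2]>.110)&(P[:,2]<.12)]
    if len(k)<5: print(cam,"few",len(P),len(k));continue
    n=Rb@(((k.min(0)+k.max(0))/2)[:2]-b)*1e3-[70,90];m=Rb@(k.mean(0)[:2]-b)*1e3-[70,90]
    print(cam,len(P),len(k),k.mean(0),n.round(1),m.round(1),"lever",np.arctan2(n[1],-n[0]).round(3),np.arctan2(m[1],-m[0]).round(3))
E
python3 pk.py wrist scene; python3 go.py
```

```text
tcp rel pivot (box mm) [-51.   58.1] r 77.3 lever ang of tcp 0.851
wrist 5480 2602 [0.6234 0.0134 0.1134] [-55.3  48.1] [-56.  49.] lever 0.716 0.719
scene 132 56 [0.6253 0.0132 0.1141] [-56.5  50.4] [-56.4  50.9] lever 0.728 0.734
t 5.77 pos [0.63   0.007  0.0883] yaw_y -61.58 F [-1.1 -0.2 -0.1] q [-10.1  36.8  72.7  -0.   70.3  51.5] w 0.04275509496898603
```

Working. Continue.

>>> servo_tool(
  deltas="0.5 -0.6 9 0 0 0 0.12;0.5 -0.6 9 0 0 0 0.12;0.5 -0.6 9 0 0 0 0.12;0.5 -0.6 9 0 0 0 0.12;0.5 -0.6 9 0 0 0 0.12;0.5 -0.6 9 0 0 0 0.12;0.5 -0.5 9 0 0 0 0.12;0.5 0 0 0 0 0 0",
)

```text
time_s: 6.43
position: [0.6337, -0.0546, 0.0876]
tool_rot: [[0.94, -0.342, 0.002], [-0.342, -0.94, -0.001], [0.002, -0.0, -1.0]]
ft_force: [-0.1, 1.1, 0.6]
grip_width: 0.0426
gripper_force: 0.0
```

```bash
python3 pk.py wrist scene; python3 go.py
```

```text
tcp rel pivot (box mm) [ 6.4 78. ] r 78.3 lever ang of tcp 1.652
wrist 5686 2690 [ 0.6338 -0.0437  0.1134] [-4.2 73.8] [-4.1 75. ] lever 1.514 1.516
scene few 193 0
t 6.53 pos [ 0.6338 -0.0537  0.0873] yaw_y -109.57 F [ 0.2  0.7 -0.5] q [-15.5  37.5  71.5  -0.   70.9  94.1] w 0.04249826241731096
```

>>> servo_tool(
  deltas="0.5 0 -9 0 0 0 0;0.5 0 0 -40 0 0 0;0.5 0 0 -40 0 0 0;0.5 0 0 -30 0 0 -0.125;0.8 0 0 0 0 0 -0.125;1 0 0 0 0 0 -0.125;1 0 0 0 0 0 -0.125;1 0 0 0 0 0 -0.125",
)

```text
time_s: 7.2
position: [0.6369, -0.0441, 0.1968]
tool_rot: [[0.959, 0.285, 0.0], [0.285, -0.959, -0.0], [0.0, 0.0, -1.0]]
ft_force: [0.2, 0.1, -0.8]
grip_width: 0.0851
gripper_force: 0.0
```

>>> servo_tool(
  deltas="1 0 0 0 0 0 -0.125;1 0 0 0 0 0 -0.125;1 0 0 0 0 0 -0.125;1 0 0 0 0 0 -0.125;1 0 0 0 0 0 -0.125;1 0 0 0 0 0 -0.125;1 0 0 0 0 0 -0.125;1 0 0 0 0 0 -0.125",
)

```text
time_s: 7.87
position: [0.637, -0.0441, 0.1966]
tool_rot: [[0.279, 0.96, 0.0], [0.96, -0.279, 0.0], [0.0, 0.0, -1.0]]
ft_force: [1.0, -0.2, 0.7]
grip_width: 0.0854
gripper_force: 0.0
```

```bash
python3 go.py .5264 .1763 .18
```

```text
t 7.87 pos [ 0.637  -0.0441  0.1966] yaw_y -16.18 F [ 1.  -0.2  0.7] q [-14.6  32.2  62.4   0.   85.4   1.6] w 0.08538029288804401
tool delta mm [ 180.9 -167.6   16.6]
```

>>> servo_tool(
  deltas="1 30 -28 2 0 0 0;1 30 -28 2 0 0 0;1 30 -28 2 0 0 0;1 30 -28 2 0 0 0;1 30 -28 3 0 0 0;1 30 -28 3 0 0 0;1 0 0 0 0 0 0",
)

```text
time_s: 8.45
position: [0.5241, 0.1819, 0.1825]
tool_rot: [[0.279, 0.96, -0.002], [0.96, -0.279, 0.002], [0.001, -0.002, -1.0]]
ft_force: [0.3, 1.0, 0.8]
grip_width: 0.0856
gripper_force: 0.0
```

```bash
python3 go.py .5264 .1763 .06
cat > cov.py <<'E'
import sys
from h import *
np.set_printoptions(precision=4,suppress=True)
b=np.array([.494,.066]);a=-1.8565;c,s=np.cos(a),np.sin(a);Rb=np.array([[c,s],[-s,c]])
q=[float(v) for v in sys.argv[1:4]];g=np.r_[b+Rb.T@np.array(q[:2])/1e3,a+q[2]]
for cam in sys.argv[4:]:
    p=env.get_image(cam);C=cloud(p);m=blue(p,C);r,f=fit([(p,m)],COV,.072,g)
    print(cam,m.sum(),"cover in box mm",(Rb@(r[:2]-b)*1e3).round(1),"yaw",(r[2]-a).round(4),"res",round(f,3))
    I=p["img"].copy();cv2.polylines(I,[proj(p,place(COV,r,.072)).astype(int)],True,(255,255,0))
    X=b+np.array([[100,-35],[100,35]])/1e3@Rb
    for u in proj(p,np.c_[X,[.079]*2]): cv2.circle(I,tuple(int(v) for v in u),3,(255,0,255),-1)
    cv2.imwrite("pics/cov_%s_%d.png"%(cam,env.observe()["time_s"]*100),I[...,::-1])
E
python3 cov.py -32 2 .06 wrist top scene; ls pics
```

```text
t 8.45 pos [0.5241 0.1819 0.1825] yaw_y -16.2 F [0.3 1.  0.8] q [ 6.9 24.6 78.3  0.1 77.2 23. ] w 0.0855648481250029
tool delta mm [ -4.8   4.1 122.5]
wrist 14993.0 cover in box mm [-34.7   0.7] yaw 0.0581 res 0.166
top 2589.0 cover in box mm [-30.8   1.8] yaw 0.058 res 0.143
scene 1689.0 cover in box mm [-33.9   2.2] yaw 0.0506 res 0.484
cov_scene_860.png
cov_top_855.png
cov_wrist_850.png
scene0.png
top0.png
w1.png
```

>>> servo_tool(
  deltas="1 -5 4 30 0 0 0;1 0 0 35 0 0 0;1 0 0 30 0 0 0;1 0 0 20 0 0 0;1 0 0 10 0 0 0;1 0 0 4 0 0 0;1 0 0 0 0 0 0",
)

```text
time_s: 9.18
position: [0.5309, 0.169, 0.0534]
tool_rot: [[0.289, 0.957, -0.0], [0.957, -0.289, -0.0], [-0.0, -0.0, -1.0]]
ft_force: [0.3, -0.4, -0.2]
grip_width: 0.0849
gripper_force: 0.0
```

```bash
python3 go.py .5264 .1763 .052
```

```text
t 9.18 pos [0.5309 0.169  0.0534] yaw_y -16.81 F [ 0.3 -0.4 -0.2] q [ 5.5 33.4 87.3 -0.  59.3 22.3] w 0.08494517505876525
tool delta mm [ 5.7 -6.4  1.4]
```

>>> servo_tool(
  deltas="1 0 -6 1 0 0 -0.007;1 -12 0 0 0 0 0;1 -12 0 0 0 0 0;1 -12 0 0 0 0 0;1 -12 0 0 0 0 0;1 -12 0 0 0 0 0;1 -5 0 0 0 0 0;1 0 0 0 0 0 0",
)

```text
time_s: 9.85
position: [0.5059, 0.1073, 0.0525]
tool_rot: [[0.284, 0.959, -0.001], [0.959, -0.284, -0.0], [-0.001, -0.0, -1.0]]
ft_force: [0.0, 1.0, 0.4]
grip_width: 0.0855
gripper_force: 0.0
```

```bash
python3 pk.py; python3 go.py; python3 cov.py 20 1 .0 wrist top; ls pics
```

```text
tcp rel pivot (box mm) [-113.   -90.2] r 144.6 lever ang of tcp -0.674
t 9.85 pos [0.5059 0.1073 0.0525] yaw_y -16.49 F [0.  1.  0.4] q [-1.1 30.5 93.9 -0.  55.7 15.4] w 0.08549620525549413
wrist 16999.0 cover in box mm [16.1  5.7] yaw -0.0014 res 1.168
top 1564.0 cover in box mm [23.4 -0.7] yaw -0.0055 res 0.908
cov_scene_860.png
cov_top_855.png
cov_top_994.png
cov_wrist_850.png
cov_wrist_990.png
scene0.png
top0.png
w1.png
```

View pics/cov_wrist_990.png

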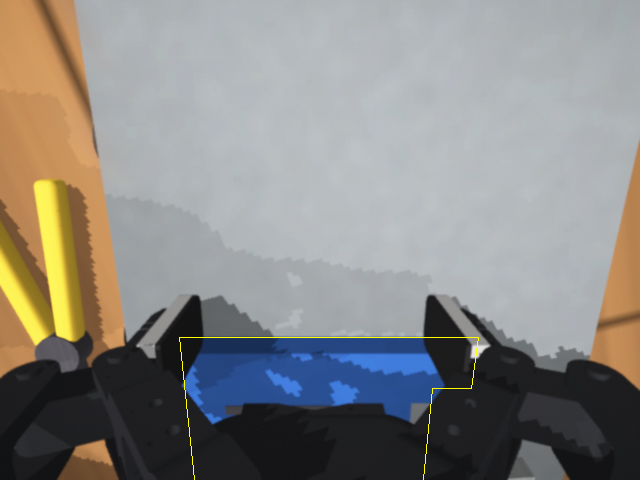

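>>> servo_tool(
  deltas="1 -10 0 0 0 0 0;1 -10 0 0 0 0 0;1 -8 0 0 0 0 0;1 -6 0 0 0 0 0;1 0 0 0 0 0 0",
)

```text
time_s: 10.37
position: [0.4963, 0.0749, 0.0524]
tool_rot: [[0.283, 0.959, -0.001], [0.959, -0.283, -0.0], [-0.001, -0.001, -1.0]]
ft_force: [1.3, 0.9, 0.3]
grip_width: 0.0851
gripper_force: 0.0
```

```bash
python3 pk.py; python3 go.py
```

```text
tcp rel pivot (box mm) [-79.2 -90.4] r 120.2 lever ang of tcp -0.851
t 10.37 pos [0.4963 0.0749 0.0524] yaw_y -16.46 F [1.3 0.9 0.3] q [-4.9 29.4 96.3 -0.  54.3 11.5] w 0.08506137797936193
```

>>> servo_tool(
  deltas="1 -4 0 0 0 0 0;1 -3 0 0 0 0 0;1 0 0 0 0 0 0",
)

```text
time_s: 10.62
position: [0.4946, 0.0691, 0.0525]
tool_rot: [[0.282, 0.959, -0.0], [0.959, -0.282, -0.0], [-0.0, -0.0, -1.0]]
ft_force: [0.5, -0.4, -0.0]
grip_width: 0.0852
gripper_force: 0.0
```

```bash
python3 pk.py; python3 go.py;python3 cov.py 64 0 .0 top scene; ls pics
```

```text
tcp rel pivot (box mm) [-73.1 -90.3] r 116.2 lever ang of tcp -0.89
t 10.62 pos [0.4946 0.0691 0.0525] yaw_y -16.4 F [ 0.5 -0.4 -0. ] q [-5.6 29.2 96.8 -0.  54.1 10.8] w 0.08520313290055373
top 1324.0 cover in box mm [62.5 -0.5] yaw -0.0034 res 1.265
scene 666.0 cover in box mm [59.6  1.2] yaw -0.0373 res 2.258
cov_scene_1071.png
cov_scene_860.png
cov_top_1066.png
cov_top_855.png
cov_top_994.png
cov_wrist_850.png
cov_wrist_990.png
scene0.png
top0.png
w1.png
```

>>> servo_tool(
  deltas="1 -2 0 0 0 0 0;1 -1 0 0 0 0 0;1 0 0 0 0 0 0",
)

```text
time_s: 10.97
position: [0.4938, 0.0666, 0.0525]
tool_rot: [[0.282, 0.959, -0.0], [0.959, -0.282, 0.0], [0.0, -0.0, -1.0]]
ft_force: [0.6, 0.6, 0.3]
grip_width: 0.0854
gripper_force: 0.2
```

>>> servo_tool(
  deltas="1 -1 0 0 0 0 0;1 0 0 0 0 0 0",
)

```text
time_s: 11.13
position: [0.4935, 0.0656, 0.0525]
tool_rot: [[0.282, 0.959, -0.0], [0.959, -0.282, 0.0], [0.0, -0.0, -1.0]]
ft_force: [0.5, 0.9, -0.4]
grip_width: 0.0851
gripper_force: 0.4
```

```bash
python3 pk.py; python3 go.py
```

```text
tcp rel pivot (box mm) [-69.5 -90.4] r 114.0 lever ang of tcp -0.915
t 11.13 pos [0.4935 0.0656 0.0525] yaw_y -16.38 F [ 0.5  0.9 -0.4] q [-6.1 29.  97.   0.  54.  10.3] w 0.08514862923869965
```

>>> servo_tool(
  deltas="1 -1 0 0 0 0 0;1 0 0 0 0 0 0",
)

```text
time_s: 11.3
position: [0.4932, 0.0646, 0.0525]
tool_rot: [[0.282, 0.959, -0.0], [0.959, -0.282, 0.0], [-0.0, -0.0, -1.0]]
ft_force: [1.0, 0.5, 0.0]
grip_width: 0.0852
gripper_force: 0.4
```

>>> servo_tool(
  deltas="1 -1 0 0 0 0 0;1 0 0 0 0 0 0",
)

```text
time_s: 11.47
position: [0.493, 0.0636, 0.0525]
tool_rot: [[0.282, 0.959, -0.0], [0.959, -0.282, -0.0], [-0.0, -0.0, -1.0]]
ft_force: [-0.3, -0.2, 0.2]
grip_width: 0.0851
gripper_force: 0.3
```

>>> servo_tool(
  deltas="1 -1 0 0 0 0 0;1 0 0 0 0 0 0",
)

```text
time_s: 11.63
position: [0.4927, 0.0628, 0.0525]
tool_rot: [[0.282, 0.959, 0.0], [0.959, -0.282, 0.0], [0.0, 0.0, -1.0]]
ft_force: [0.5, 1.9, 0.2]
grip_width: 0.0852
gripper_force: 1.0
```

>>> servo_tool(
  deltas="1 -1 0 0 0 0 0;1 0 0 0 0 0 0",
)

```text
time_s: 11.8
position: [0.4927, 0.0626, 0.0525]
tool_rot: [[0.283, 0.959, 0.001], [0.959, -0.283, 0.002], [0.002, 0.0, -1.0]]
ft_force: [3.1, 7.6, -0.8]
grip_width: 0.085
gripper_force: 4.2
```

Run:
```python
from h import *
for c in ("top","scene"):
    p=env.get_image(c);save(p,c+"h")
a=cv2.imread("pics/toph.png")[190:350,230:400];b=cv2.imread("pics/sceneh.png")[180:340,260:430]
cv2.imwrite("pics/pair.png",np.hstack([cv2.resize(x,(400,376),interpolation=2) for x in (a,b)]))
```

```text
(no output)
```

View pics/pair.png

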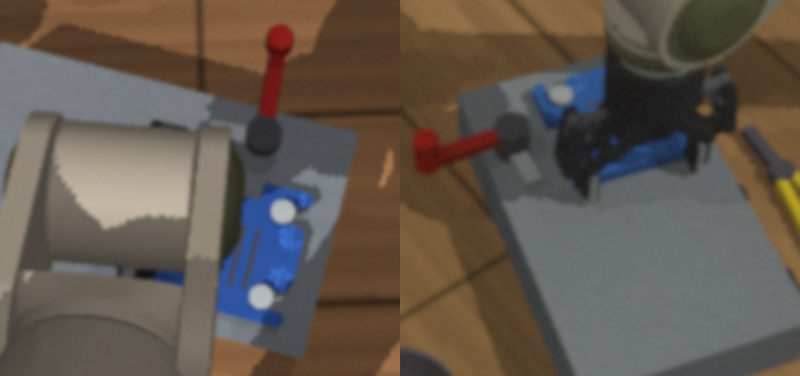

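>>> servo_tool(
  deltas="1 8 0 0 0 0 0;1 8 0 0 0 0 0;1 0 0 -30 0 0 0;1 0 0 -40 0 0 0;1 0 0 -40 0 0 0;1 0 0 -40 0 0 0.125;0.5 0 0 0 0 0 0.125;0.5 0 0 0 0 0 0.125",
)

```text
time_s: 12.57
position: [0.4978, 0.0776, 0.205]
tool_rot: [[0.618, 0.786, 0.005], [0.786, -0.618, -0.001], [0.002, 0.005, -1.0]]
ft_force: [-0.5, -0.0, -0.7]
grip_width: 0.0641
gripper_force: 0.0
```

>>> servo_tool(
  deltas="0.5 0 0 0 0 0 0.125;0.5 0 0 0 0 0 0.125;0.5 0 0 0 0 0 0.125;0.5 0 0 0 0 0 0.125;0.5 0 0 0 0 0 0.125;0.5 0 0 0 0 0 0.125;0.5 0 0 0 0 0 0.125;0.5 0 0 0 0 0 0.125",
)

```text
time_s: 13.23
position: [0.4969, 0.0775, 0.2025]
tool_rot: [[0.995, -0.096, -0.0], [-0.096, -0.995, -0.0], [-0.0, 0.001, -1.0]]
ft_force: [0.1, 1.0, -0.4]
grip_width: 0.0425
gripper_force: 0.0
```

```bash
python3 pk.py top scene; python3 go.py .6338 -.0437 .19; python3 cov.py 67 0 0 top scene wrist;ls pics
```

```text
tcp rel pivot (box mm) [-81.9 -90.5] r 122.0 lever ang of tcp -0.835
top 303 98 [ 0.6324 -0.0424  0.1149] [-5.1 73.6] [-5.  73.3] lever 1.501 1.502
scene 362 86 [ 0.6327 -0.0413  0.1141] [-5.8 72.8] [-6.1 73.3] lever 1.492 1.487
t 13.33 pos [0.4969 0.0775 0.2025] yaw_y -95.23 F [-1.2 -0.1  0.1] q [-4.6 18.5 84.5 -0.  77.  90.6] w 0.04265459408729576
tool delta mm [147.4 108.2  12.5]
top 1791.0 cover in box mm [68.4 -0.7] yaw 0.0003 res 0.678
scene 1752.0 cover in box mm [65.5 -0.5] yaw -0.0088 res 0.24
wrist 14318.0 cover in box mm [67.7 -0.9] yaw -0.0039 res 0.226
cov_scene_1071.png
cov_scene_1343.png
cov_scene_860.png
cov_top_1066.png
cov_top_1338.png
cov_top_855.png
cov_top_994.png
cov_wrist_1348.png
cov_wrist_850.png
cov_wrist_990.png
pair.png
scene0.png
sceneh.png
top0.png
toph.png
w1.png
```

>>> servo_tool(
  deltas="0.5 30 22 0 0 0 0;0.5 30 22 0 0 0 0;0.5 30 22 0 0 0 0;0.5 30 22 0 0 0 0;0.5 26 19 0 0 0 0;0.5 0 0 0 0 0 0.125;0.5 0 0 0 0 0 0",
)

```text
time_s: 14.07
position: [0.6334, -0.0437, 0.2014]
tool_rot: [[0.976, -0.217, -0.001], [-0.217, -0.976, 0.0], [-0.001, 0.0, -1.0]]
ft_force: [0.3, 0.9, -1.1]
grip_width: 0.0425
gripper_force: 0.0
```

```bash
python3 go.py .6335 -.043 .087;python3 pk.py
```

```text
t 14.07 pos [ 0.6334 -0.0437  0.2014] yaw_y -102.54 F [ 0.3  0.9 -1.1] q [-14.6  31.7  62.5  -0.   85.9  87.9] w 0.04253104250703894
tool delta mm [ 1.000e-01 -7.000e-01  1.144e+02]
tcp rel pivot (box mm) [-4.  74.6] r 74.7 lever ang of tcp 1.517
```

>>> servo_tool(
  deltas="0.5 0 0 35 0 0 0;0.5 0 0 35 0 0 0;0.5 0 0 25 0 0 0;0.5 0 0 15 0 0 0;0.5 0 0 4 0 0 0;0.5 0 0 0 0 0 0",
)

```text
time_s: 14.57
position: [0.6321, -0.0418, 0.088]
tool_rot: [[0.978, -0.21, -0.002], [-0.21, -0.978, 0.0], [-0.002, -0.0, -1.0]]
ft_force: [-0.1, 0.2, 1.6]
grip_width: 0.0431
gripper_force: 0.0
```

>>> servo_tool(
  deltas="0.5 -0.6 -10 0 0 0 -0.12;0.5 -0.6 -9 0 0 0 -0.12;0.5 -0.6 -9 0 0 0 -0.12;0.5 -0.6 -9 0 0 0 -0.12;0.5 -0.6 -9 0 0 0 -0.12;0.5 -0.6 -9 0 0 0 -0.12;0.5 -0.6 -9 0 0 0 -0.12;0.5 0 0 0 0 0 0",
)

```text
time_s: 15.23
position: [0.6201, 0.0197, 0.0905]
tool_rot: [[0.807, 0.591, 0.003], [0.591, -0.807, -0.0], [0.002, 0.002, -1.0]]
ft_force: [-0.1, 0.3, -0.1]
grip_width: 0.0429
gripper_force: 0.0
```

```bash
python3 go.py;python3 pk.py wrist scene
```

```text
t 15.23 pos [0.6201 0.0197 0.0905] yaw_y -53.76 F [-0.1  0.3 -0.1] q [-9.1 35.8 74.3  0.  69.7 44.7] w 0.04286518184377588
tcp rel pivot (box mm) [-61.1  44. ] r 75.3 lever ang of tcp 0.625
wrist 5643 2569 [0.6246 0.0111 0.1134] [-53.2  50. ] [-54.2  50.7] lever 0.755 0.753
scene 247 100 [0.6241 0.0115 0.1144] [-52.2  49.3] [-54.3  50.2] lever 0.757 0.746
```

>>> servo_tool(
  deltas="0.5 -0.6 -9 0.5 0 0 -0.12;0.5 -0.6 -9 0.5 0 0 -0.12;0.5 -0.6 -9 0.5 0 0 -0.12;0.5 -0.6 -9 0.5 0 0 -0.12;0.5 -0.6 -9 0 0 0 -0.12;0.5 -0.3 -5 0 0 0 -0.07;0.5 0 0 0 0 0 0",
)

```text
time_s: 15.92
position: [0.5798, 0.0463, 0.0875]
tool_rot: [[0.272, 0.962, 0.002], [0.962, -0.272, -0.0], [0.0, 0.002, -1.0]]
ft_force: [1.2, -0.0, 1.0]
grip_width: 0.0426
gripper_force: 0.0
```

>>> servo_tool(
  deltas="0.5 0 -3 0 0 0 -0.04;0.5 0 0 0 0 0 0",
)

```text
time_s: 16.08
position: [0.5773, 0.0468, 0.0872]
tool_rot: [[0.237, 0.972, 0.002], [0.972, -0.237, -0.0], [0.0, 0.002, -1.0]]
ft_force: [0.7, -0.4, 1.3]
grip_width: 0.0424
gripper_force: 0.3
```

```bash
python3 go.py;python3 pk.py wrist scene
```

```text
t 16.08 pos [0.5773 0.0468 0.0872] yaw_y -13.69 F [ 0.7 -0.4  1.3] q [-7.1 32.6 81.7 -0.  65.7  6.6] w 0.04236652769163998
tcp rel pivot (box mm) [-75.   -4.6] r 75.2 lever ang of tcp -0.061
wrist 5797 2718 [0.5869 0.0431 0.1134] [-73.4   5.8] [-74.2   5.6] lever 0.078 0.075
scene 120 58 [0.5872 0.0454 0.1142] [-75.8   5.8] [-76.5   5.2] lever 0.076 0.068
```

Nearly shut; press in small steps until the stop.

>>> servo_tool(
  deltas="0.5 0 -2 0 0 0 0;0.5 0 -2 0 0 0 0;0.5 0 0 0 0 0 0",
)

```text
time_s: 16.43
position: [0.5728, 0.0482, 0.0866]
tool_rot: [[0.235, 0.972, 0.0], [0.972, -0.235, 0.0], [0.0, 0.0, -1.0]]
ft_force: [2.7, 1.0, 0.3]
grip_width: 0.0426
gripper_force: 0.8
```

>>> servo_tool(
  deltas="0.5 0 -1 0 0 0 0;0.5 0 0 0 0 0 0",
)

```text
time_s: 16.6
position: [0.5718, 0.0484, 0.0865]
tool_rot: [[0.234, 0.972, 0.0], [0.972, -0.234, 0.0], [0.0, 0.0, -1.0]]
ft_force: [2.4, -0.3, 1.1]
grip_width: 0.0427
gripper_force: 0.9
```

>>> servo_tool(
  deltas="0.5 0 -1 0 0 0 0;0.5 0 0 0 0 0 0",
)

```text
time_s: 16.77
position: [0.5708, 0.0486, 0.0865]
tool_rot: [[0.234, 0.972, -0.0], [0.972, -0.234, 0.0], [0.0, -0.0, -1.0]]
ft_force: [1.7, 0.9, -0.4]
grip_width: 0.0428
gripper_force: 0.9
```

>>> servo_tool(
  deltas="0.5 0 -1 0 0 0 0;0.5 0 0 0 0 0 0",
)

```text
time_s: 16.93
position: [0.5702, 0.0488, 0.0865]
tool_rot: [[0.234, 0.972, 0.001], [0.972, -0.234, -0.0], [0.0, 0.001, -1.0]]
ft_force: [3.9, 0.3, -1.4]
grip_width: 0.0425
gripper_force: 2.2
```

>>> servo_tool(
  deltas="0.5 0 -1 0 0 0 0;0.5 0 0 0 0 0 0",
)

```text
time_s: 17.1
position: [0.5701, 0.0488, 0.0866]
tool_rot: [[0.234, 0.972, 0.003], [0.972, -0.234, -0.0], [0.0, 0.003, -1.0]]
ft_force: [8.5, 0.1, -3.3]
grip_width: 0.0428
gripper_force: 4.2
```

```bash
python3 pk.py wrist scene
```

```text
tcp rel pivot (box mm) [-75.  -12.2] r 75.9 lever ang of tcp -0.161
wrist 5656 2756 [0.58   0.0456 0.1134] [-73.5  -1.3] [-74.6  -1.7] lever -0.018 -0.023
scene 126 57 [0.5797 0.0478 0.1141] [-75.8  -2.6] [-76.6  -2.7] lever -0.035 -0.035
```

Hard stop reached, lever shut. Back off to centre and lift away.

>>> servo_tool(
  deltas="0.5 0 10 0 0 0 0;0.5 0 0 0 0 0 0;0.5 0 0 -20 0 0 0;0.5 0 0 -40 0 0 0;0.5 0 0 -40 0 0 0;0.5 0 0 -40 0 0 0;0.5 0 0 0 0 0 0;0.5 0 0 0 0 0 0",
)

```text
time_s: 17.87
position: [0.5785, 0.0467, 0.2283]
tool_rot: [[0.234, 0.972, 0.003], [0.972, -0.234, -0.001], [0.0, 0.003, -1.0]]
ft_force: [0.6, 0.5, -1.3]
grip_width: 0.0424
gripper_force: 0.0
```

```bash
python3 pk.py wrist scene;python3 go.py; python3 cov.py 67 0 0 scene wrist;ls -t pics|head -2
```

```text
tcp rel pivot (box mm) [-75.3  -3.5] r 75.4 lever ang of tcp -0.046
wrist 1675 660 [0.5801 0.0451 0.1135] [-73.7  -1.3] [-74.2  -1.5] lever -0.017 -0.02
scene 269 86 [0.5814 0.0455 0.1144] [-74.6  -0.6] [-75.   -0.4] lever -0.008 -0.005
t 17.97 pos [0.5776 0.0468 0.2253] yaw_y -13.53 F [ 0.1 -0.9 -0.4] q [-7.1 25.1 70.  -0.  85.1  6.5] w 0.04303958613406824
scene 1727.0 cover in box mm [66.1 -0.6] yaw -0.0066 res 0.254
wrist 8919.0 cover in box mm [66.1 -1.1] yaw -0.0046 res 0.512
cov_wrist_1806.png
cov_scene_1801.png
```

Cover home, lever shut, arm clear.

```bash
python3 -c "
from rig import env
print(env.close_job())"
```

```text
the job is handed in; nothing more can be done
None
```

The box is closed: the cover is home on both pins to within about 1 mm and the lever is shut on its stop, by camera and force readings. I steered clear of the bottle, goblet, bowl and pliers but did not re-measure their positions; the job was handed in at about 18 s, and no verdict was returned.

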